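Sort the bushing sleeves on the gauge and rack the scrapers

TASK

Put the bench in order after the bushing job. Leave every steel sleeve that slides over a gauge pin on a pin of its own, pushed fully down to the base plate, and put every sleeve whose bore is too small for the pins into the blue scrap tray; slide each scraper, blade first, into a free slot of the wooden tool block until its handle meets the block. Leave the other things on the bench where they are.

Things in the scene. Friction and masses are not known exactly. Their poses are not given: they have to be found in the camera images.
- sleeve_a: plain steel bushing sleeve, a thick-walled tube of 60 mm outside diameter, 45 mm tall, standing on end, 0.4 kg. Outside all are alike; its bore is either 34 mm (slides over a gauge pin) or 25 mm (does not), which is not told here: see the bore or try it on a pin. Origin: centre of its lower face, z along its axis. May be absent
- sleeve_b: plain steel bushing sleeve, a thick-walled tube of 60 mm outside diameter, 45 mm tall, standing on end, 0.4 kg. Outside all are alike; its bore is either 34 mm (slides over a gauge pin) or 25 mm (does not), which is not told here: see the bore or try it on a pin. Origin: centre of its lower face, z along its axis. May be absent
- sleeve_c: plain steel bushing sleeve, a thick-walled tube of 60 mm outside diameter, 45 mm tall, standing on end, 0.4 kg. Outside all are alike; its bore is either 34 mm (slides over a gauge pin) or 25 mm (does not), which is not told here: see the bore or try it on a pin. Origin: centre of its lower face, z along its axis. May be absent
- sleeve_d: plain steel bushing sleeve, a thick-walled tube of 60 mm outside diameter, 45 mm tall, standing on end, 0.4 kg. Outside all are alike; its bore is either 34 mm (slides over a gauge pin) or 25 mm (does not), which is not told here: see the bore or try it on a pin. Origin: centre of its lower face, z along its axis. May be absent
- scraper0: flat gasket scraper lying flat: dark wooden handle 75 x 26 x 20 mm (long, wide, thick), then a steel blade 65 x 48 x 4 mm at half the handle's thickness. Origin: centre of the handle's underside; x points to the blade (handle x = -37.5 to 37.5 mm, blade to 102.5 mm, its mid-plane 10 mm above the origin); balance point near x = 21 mm. May be absent
- scraper1: flat gasket scraper lying flat: dark wooden handle 75 x 26 x 20 mm (long, wide, thick), then a steel blade 65 x 48 x 4 mm at half the handle's thickness. Origin: centre of the handle's underside; x points to the blade (handle x = -37.5 to 37.5 mm, blade to 102.5 mm, its mid-plane 10 mm above the origin); balance point near x = 21 mm. May be absent
- scraper2: flat gasket scraper lying flat: dark wooden handle 75 x 26 x 20 mm (long, wide, thick), then a steel blade 65 x 48 x 4 mm at half the handle's thickness. Origin: centre of the handle's underside; x points to the blade (handle x = -37.5 to 37.5 mm, blade to 102.5 mm, its mid-plane 10 mm above the origin); balance point near x = 21 mm. May be absent
- block: fixed light wood tool block, steel strips on top, 85 (x) x 280 (y) x 82 mm high. Three slots 88 mm apart run 70 mm deep along +x from its front (x = -42.5 mm); each 54 mm wide, 8 mm high (58 to 66 mm above the table), 12 mm lips over both sides leave a 30 mm gap seen from above. Blades enter level; handles are too thick and stop at the front. Origin: centre of underside
- block_slot0 (a point): centre of the mouth of slot 0 on the block's front face, 62 mm above the table, mid-height and mid-width of the slot; x points into the slot, z up. With a scraper fully in, the scraper's origin lies at about x = -37.5, y = 0, z = -10 mm from here
- block_slot1 (a point): centre of the mouth of slot 1 on the block's front face, 62 mm above the table, mid-height and mid-width of the slot; x points into the slot, z up. With a scraper fully in, the scraper's origin lies at about x = -37.5, y = 0, z = -10 mm from here
- block_slot2 (a point): centre of the mouth of slot 2 on the block's front face, 62 mm above the table, mid-height and mid-width of the slot; x points into the slot, z up. With a scraper fully in, the scraper's origin lies at about x = -37.5, y = 0, z = -10 mm from here
- gauge: fixed gauge stand: grey base plate 80 (x) x 270 (y) x 14 mm with three equal upright steel gauge pins 90 mm apart along y, each 30 mm in diameter and 50 mm tall above the plate, the top 7 mm tapering to 22 mm. Origin: centre of the underside
- gauge_pin0 (a point): foot of gauge pin 0: on its axis, at the top of the base plate (14 mm above the table), z up. The pin's top is 50 mm higher; a fitting sleeve that is fully down has its origin here
- gauge_pin1 (a point): foot of gauge pin 1: on its axis, at the top of the base plate (14 mm above the table), z up. The pin's top is 50 mm higher; a fitting sleeve that is fully down has its origin here
- gauge_pin2 (a point): foot of gauge pin 2: on its axis, at the top of the base plate (14 mm above the table), z up. The pin's top is 50 mm higher; a fitting sleeve that is fully down has its origin here
- tray: fixed blue scrap tray, open on top, 250 (x) x 150 (y) x 32 mm, walls and floor 4 to 5 mm thick. Origin: centre of the underside
- carton: bystander: closed cardboard carton 60 x 50 x 45 mm standing at the left end of the row; origin: centre of its underside
- wrench: bystander: steel wrench 180 mm long lying flat at the left
- spraycan: bystander: can with a blue label, 64 mm in diameter, 190 mm tall; origin: centre of its underside
- tape: bystander: roll of grey tape, 100 mm in diameter, 40 mm tall; origin: centre of its underside
- chisel: bystander: long wood-handled driver, 240 mm, lying at the far side
- screwdriver: bystander: screwdriver lying at the far side
Things that resemble listed ones, but are neither listed nor needed, are in the scene too. What is shaped like the sleeve_a but pink is not meant. What is shaped like the scraper1 but purple is not meant.

How it is judged:
By the outcome, as a careful person would: the job done as asked, in the order asked, and still so for the second after the job is handed in, with the robot touching nothing.
Of sleeve_a, sleeve_b, sleeve_c, sleeve_d only 3 to 4 are there at a start; the rules pass over those that are not, and their reading is None.
Of scraper0, scraper1, scraper2 only 2 to 3 are there at a start; the rules pass over those that are not, and their reading is None.
At some moment in a run one of sleeve_a, sleeve_b, sleeve_c, sleeve_d, scraper0, scraper1, scraper2 may be knocked a few centimetres aside while the robot is not near it.
It also fails if it takes over 210 s, if anything falls off the work surface, if the arm or the gripper's body presses on something with over 40 N, if the wrist force passes 120 N, or if a joint passes its speed limit or range.

ROBOT

A 7-joint arm with a two-finger parallel gripper is mounted at the origin on the work surface. World frame = base frame: x ahead of the robot, y to its left, z up, the work surface at z = 0. Lengths are in m, angles in degrees, forces in N, time in s.
With the tool pointing down it reaches from about 0.4 to 0.85 m from the base axis. Payload 4.4 kg.
Tool frame: the origin (TCP) lies at the very end of the fingers, on their centre line; the grasp point (between the pads) lies 19 mm behind it; z points along the fingers, y is the line along which they close (so a half turn about z gives the same grasp; the last joint's range is limited). The gripper opens to 94 mm and grips with 3 to 60 N. Pads are 16 mm wide; open, the fingers measure 119 mm over their backs; the gripper's body (75 mm by 177 mm) begins 78 mm behind the grasp point.
Start: joints at [71.001, 36.005, 2.206, 86.941, -1.547, 57.084, -1.146], TCP at [0.171, -0.627, 0.205] pointing down, gripper open.
Joint ranges: [-175.42, 175.42], [-21.48, 121.26], [-71.46, 75.88], [10.55, 141.38], [-63.04, 243.04], [13.31, 113.54], [-168.57, 168.57]. Speed limits (degrees/s): [147.25, 147.25, 180, 180, 180, 180, 180].

INTERFACE

Orientations are given as a 3x3 rotation matrix whose columns are the frame's x, y, z axes.
In Python, from station import ctrl gives the robot as it stands.
- The arm moves only by the tool carry_out, never from a script. Its argument "motion" is a list of rows, each a list of 7 numbers: the opening, from 0 (shut) to 1 (fully open), then the shift along the tool's x, y, z in mm, then the turn, a rotation vector about the tool's x, y, z in degrees. A call has 1 to 5 rows; each row is the pose to reach, as a shift and turn from the pose commanded when the call began, along the tool's axes at that moment; what a row does not reach only later rows make up. A row lasts 1/10 s, in which the tool goes at most 50 mm and 8.59 degrees, less where a joint would pass 70% of its speed; a pose out of reach is approached as far as the arm can. A call with a gripper value outside its range is refused whole. The fingers move at their own pace and stop on an object; "force" is the grip in N (left out, the last holds). Time passes only in rows, so rows that repeat a pose let the fingers close. It gives the time, the measured TCP pose, the force, the opening and the grip force at its end, in the units of the state.
- ctrl.read_state(): the state, without advancing time (a new reading comes with each control period).
- ctrl.snapshot(name): name is "scene" or "top" or "wrist"; returns (picture, depth): 400x640x3 uint8, blue, green, red; 400x640 float32, m along the optical axis (not along the pixel's ray), 0 where there is no reading.
- ctrl.calibration(name): a dict with "fx", "fy", "cx", "cy" (pixels), "k1" (the pictures are not rectified: a ray, as slopes to the right and down, at radius r is drawn at 1 + k1 r^2 times it, then the intrinsics apply), "R" (3x3) and "t" (3): a world point X has camera coordinates R X + t. Camera axes: x right, y down, z forward; pixel columns grow to the right and rows downward; lengths in m; the calibration is good to about 2 mm. A picture is of the moment at which its call begins: read the wrist's pose just before it. calibration takes no time and is no camera call; for the wrist camera it gives the pose at the moment of the call.
- ctrl.sign_off(): hands the job in; it is judged then, once.
Trained networks look in the newest picture that a camera, given by its name, has taken for a name from the list of things; names that differ only in an ending like _2 or _b are one class to them, and where a whole thing is asked for, a point or a joint stands for the part that bears it (a point fixed in the world has none). Each returns a list of dicts, best first, with "conf" (0 to 1); they miss things now and then, are a little off and sometimes report something else, mostly with a low value. They report only what shows in the picture. A call takes as long as a camera call. They do not tell look-alikes from the thing itself.
- ctrl.find_in(name, camera): "xy" ([column, row] in pixels, amid what is visible of it).
- ctrl.trace(name, camera): "mask" (400x640 bool, what is visible of it) and "xy" ([column, row] in pixels, amid what is visible of it).
- ctrl.place_of(name, camera): "xy" ([column, row] in pixels: a listed point, or the origin of a listed thing).
The state is a dict: "time": time; "joint_positions": joint angles; "qvel": joint speeds; "joint_torque": joint torques, N m; "position": TCP position; "ee_rot": TCP orientation; "wrist_force": force on the tool from outside, world axes, zero at the start; "ft_torque": the same for the moment, N m; "width": finger opening in m; "gripper_force": force on a finger pad.
Only numpy, scipy, OpenCV 4.12 (cv2) and the standard library are available. Lean on these libraries where they do the work, as an engineer would, in place of code of your own. Each camera call takes 0.05 s, during which the arm holds its last target. There are 200 camera calls.

## Working session

There is one attempt and no reset: what is moved stays moved. The work goes in short steps, Python scripts to look and compute and a tool call to move; the robot and the scene stay as the last step left them, time stands still between calls to the robot, and variables do not carry over. Pictures are saved under pics/ and viewed, at most 14 in all, crops included, and the job is handed in when it is done.

Besides the shell and the picture viewer there is one more tool, called after "Request:" by a JSON object that holds its "name" and its "arguments". carry_out: Moves the arm, as the interface text tells. Its arguments: {"type":"object","properties":{"motion":{"type":"array","items":{"type":"array","items":{"type":"number"}}},"force":{"type":"number"}},"required":["motion"]}

```bash
ls; mkdir -p pics; cat > h.py <<'E'
import numpy as np, cv2
from station import ctrl
def snap(cam,fn=None):
    c=ctrl.calibration(cam); p,d=ctrl.snapshot(cam)
    if fn: cv2.imwrite('pics/'+fn,p)
    return p,d,c
def rays(c,uv):
    K=np.array([[c['fx'],0,c['cx']],[0,c['fy'],c['cy']],[0,0,1.]])
    return cv2.undistortPoints(np.array(uv,float).reshape(-1,1,2),K,np.array([c['k1'],0,0,0.])).reshape(-1,2)
def world(c,uv,z):   # depth along axis
    r=rays(c,uv); z=np.atleast_1d(z)
    return (np.c_[r*z[:,None],z]-np.array(c['t']))@np.array(c['R'])
def onplane(c,uv,h):
    R=np.array(c['R']);t=np.array(c['t']);r=rays(c,uv)
    o=-R.T@t; d=np.c_[r,np.ones(len(r))]@R
    return o+d*((h-o[2])/d[:,2])[:,None]
def cloud(c,d):
    v,u=np.mgrid[0:400,0:640]; return world(c,np.c_[u.ravel(),v.ravel()],d.ravel()).reshape(400,640,3)
E
python3 - <<'E'
from h import *
for cam in('top','scene'):
    p,d,c=snap(cam,cam+'0.png'); print(cam,{k:np.round(v,3).tolist() for k,v in c.items()})
    np.savez(cam+'0.npz',p=p,d=d)
    for n in['sleeve_a','scraper0','gauge_pin0','gauge_pin1','gauge_pin2','block_slot0','block_slot1','block_slot2','tray']:
        for r in ctrl.place_of(n,cam)[:7]:
            u,v=np.round(r['xy']).astype(int)
            z=d[min(max(v,0),399),min(max(u,0),639)]
            print(n,u,v,round(r['conf'],2),np.round(world(c,[r['xy']],z)[0],3))
print(ctrl.read_state())
E
```

```text
pics
top {'fx': 479.104, 'fy': 479.104, 'cx': 319.349, 'cy': 198.26, 'k1': 0.002, 'R': [[-0.014, -1.0, -0.004], [-0.992, 0.014, -0.125], [0.125, 0.002, -0.992]], 't': [0.078, 0.568, 1.305]}
sleeve_a 399 245 0.9 [ 0.438 -0.153  0.002]
sleeve_a 326 282 0.74 [ 0.335  0.053 -0.   ]
sleeve_a 301 242 0.67 [0.451 0.123 0.002]
sleeve_a 395 171 0.64 [ 0.646 -0.147  0.024]
sleeve_a 337 239 0.55 [ 0.456  0.023 -0.001]
sleeve_a 192 241 0.19 [0.454 0.423 0.043]
scraper0 239 248 0.77 [0.433 0.296 0.021]
scraper0 276 293 0.69 [0.308 0.195 0.018]
scraper0 274 248 0.66 [0.433 0.197 0.022]
scraper0 293 128 0.39 [0.781 0.144 0.001]
scraper0 162 236 0.28 [ 0.473  0.521 -0.007]
gauge_pin0 396 167 0.92 [ 0.651 -0.142  0.061]
gauge_pin0 426 167 0.89 [ 0.651 -0.227  0.052]
gauge_pin0 365 164 0.8 [ 0.66  -0.057  0.064]
gauge_pin1 396 167 0.92 [ 0.651 -0.142  0.061]
gauge_pin1 426 167 0.89 [ 0.651 -0.227  0.052]
gauge_pin1 365 164 0.8 [ 0.66  -0.057  0.064]
gauge_pin2 396 167 0.92 [ 0.651 -0.142  0.061]
gauge_pin2 426 167 0.89 [ 0.651 -0.227  0.052]
gauge_pin2 365 164 0.8 [ 0.66  -0.057  0.064]
block_slot0 28
[... 2245 characters left out ...]
623]), 'qvel': array([-0.03663766, -0.07475249, -0.00966541,  0.04787362, -0.04325303,
        0.04871612,  0.06909697]), 'joint_torque': array([ 2.23260599e-05, -5.49600434e+01,  1.14321716e+00, -1.86948431e+01,
       -5.23684477e-02,  1.54792657e-02,  8.54466407e-06]), 'position': array([ 0.17077348, -0.62719896,  0.2054895 ]), 'ee_rot': array([[ 9.64886004e-01,  2.62668987e-01,  4.63338992e-05],
       [ 2.62668988e-01, -9.64886004e-01, -4.27721041e-05],
       [ 3.34720256e-05,  5.34406830e-05, -9.99999998e-01]]), 'wrist_force': array([-0.06973174,  0.17956175,  0.02676913]), 'ft_torque': array([-0.02740893,  0.01169455, -0.03731598]), 'gripper_force': 0.0, 'width': 0.09398694272185568}
```

```bash
python3 - <<'E'
import cv2
p=cv2.imread('pics/top0.png')[90:340,130:530]; cv2.imwrite('pics/t0.png',cv2.resize(p,(800,500),interpolation=cv2.INTER_CUBIC))
E
```

```text
(no output)
```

View pics/t0.png

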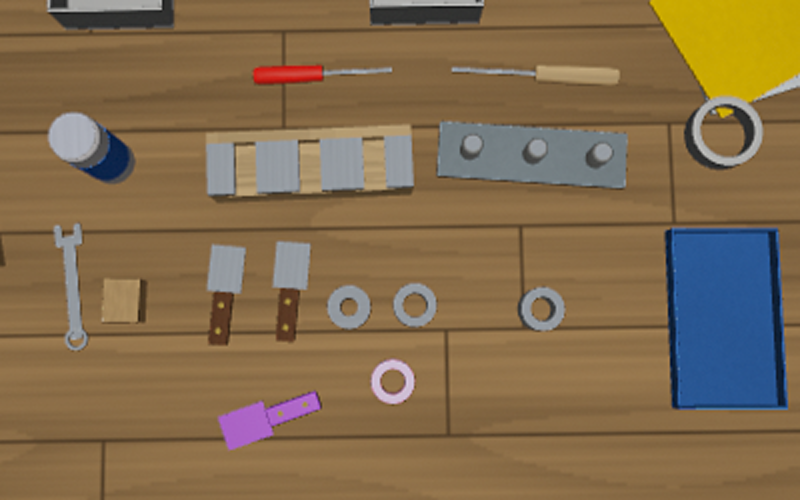

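View pics/scene0.png

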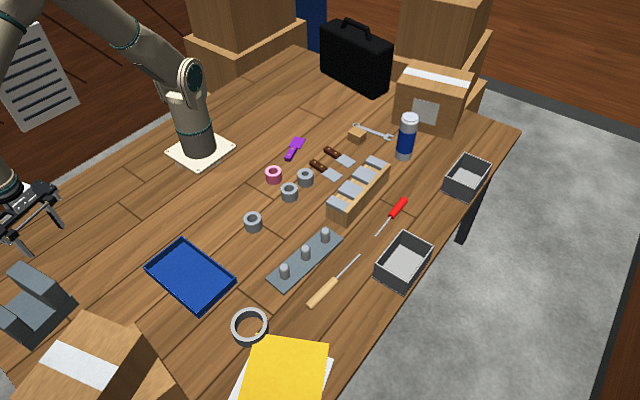

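```bash
cat > m.py <<'E'
from h import *
def seg(P,box,z0,z1):
    x0,x1,y0,y1=box
    return (P[...,0]>x0)&(P[...,0]<x1)&(P[...,1]>y0)&(P[...,1]<y1)&(P[...,2]>z0)&(P[...,2]<z1)
E
python3 - <<'E'
from m import *
for cam in('top','scene'):
    f=np.load(cam+'0.npz'); c=ctrl.calibration(cam); P=cloud(c,f['d'])
    def show(n,box,z0,z1):
        m=seg(P,box,z0,z1); q=P[m]
        if len(q)<5: print(n,len(q)); return
        (cx,cy),(w,h),a=cv2.minAreaRect((q[:,:2]*1000).astype(np.float32))
        print(cam,n,len(q),'c',round(cx,1),round(cy,1),'wh',round(w,1),round(h,1),'a',round(a,1),'z',np.round(np.percentile(q[:,2],[10,50,90]),4))
    for n,y in(('L',.123),('M',.023),('R',-.17)):
        show('sl'+n,(.39,.52,y-.05,y+.05),.04,.055)
    for n,y in(('0',.297),('1',.197)):
        show('scr'+n,(.38,.56,y-.05,y+.05),.006,.03); show('hand'+n,(.38,.56,y-.05,y+.05),.0165,.03)
    for n,y in(('a',-.057),('b',-.142),('c',-.227)): show('pin'+n,(.59,.72,y-.04,y+.04),.055,.075)
    show('base',(.55,.78,-.35,.02),.008,.022)
    show('block',(.5,.75,-.01,.35),.072,.095)
    show('tray',(.25,.6,-.55,-.25),.024,.04)
    if cam=='top':
        for n,y in(('L',.123),('M',.023),('R',-.17)):
            m=seg(P,(.39,.52,y-.05,y+.05),.038,.055); v,u=np.where(m)
            g=f['p'][v.min()-2:v.max()+3,u.min()-2:u.max()+3]; print(n,u.min(),u.max(),v.min(),v.max())
            # bore area: region inside hull not in mask
            hull=cv2.convexHull(np.c_[u,v].astype(np.int32)); print('ratio',(1-len(u)/cv2.contourArea(hull)))
E
```

```text
top slL 288 c 443.7 114.2 wh 55.2 57.7 a 89.2 z [0.0417 0.0451 0.0483]
top slM 244 c 445.1 23.4 wh 55.2 57.5 a 88.6 z [0.0423 0.045  0.0481]
top slR 242 c 438.2 -152.3 wh 57.5 58.0 a 17.9 z [0.0417 0.0448 0.049 ]
top scr0 677 c 470.4 301.5 wh 171.1 88.5 a 4.3 z [0.0087 0.0141 0.0213]
top hand0 230 c 463.4 287.2 wh 42.6 137.0 a 87.9 z [0.0173 0.0199 0.0228]
top scr1 656 c 478.9 197.2 wh 158.6 96.9 a 0.0 z [0.0086 0.014  0.0215]
top hand1 242 c 468.0 199.7 wh 40.9 137.9 a 85.6 z [0.0173 0.0199 0.0234]
top pina 83 c 666.4 -59.6 wh 26.6 26.4 a 34.7 z [0.0572 0.0624 0.0664]
top pinb 87 c 658.5 -150.2 wh 25.4 27.4 a 42.9 z [0.0581 0.0626 0.0671]
top pinc 87 c 651.1 -239.6 wh 28.0 27.3 a 72.2 z [0.0576 0.0627 0.0656]
top base 2334 c 665.4 -164.5 wh 229.2 366.7 a 0.0 z [0.0103 0.0141 0.018 ]
top block 2411 c 643.9 164.7 wh 86.3 280.7 a 1.6 z [0.078  0.0816 0.085 ]
top tray 621 c 423.0 -411.1 wh 153.4 248.6 a 89.2 z [0.026  0.0306 0.0345]
L 294 314 233 254
ratio 0.13169319826338644
M 327 347 232 253
ratio 0.28011611030478956
R 390 412 234 255
ratio 0.2834978843441467
scene slL 134 c 447.6 114
[... 244 characters left out ...]
z [0.0086 0.0132 0.0202]
scene hand0 79 c 468.7 290.6 wh 29.7 137.9 a 83.0 z [0.0172 0.0196 0.0219]
scene scr1 301 c 468.1 196.6 wh 172.2 60.5 a 2.6 z [0.009  0.0129 0.0197]
scene hand1 90 c 473.8 195.0 wh 41.1 136.9 a 80.3 z [0.0172 0.0191 0.0231]
scene pina 63 c 672.6 -62.7 wh 25.0 28.8 a 36.8 z [0.0574 0.0621 0.066 ]
scene pinb 65 c 666.3 -149.8 wh 27.3 24.8 a 74.9 z [0.0566 0.0625 0.0651]
scene pinc 72 c 657.4 -241.9 wh 26.5 26.0 a 41.2 z [0.0575 0.0619 0.0649]
scene base 1606 c 692.5 -200.0 wh 358.6 205.8 a 75.7 z [0.0106 0.0136 0.017 ]
scene block 1302 c 648.2 165.8 wh 87.8 287.0 a 1.4 z [0.0769 0.0811 0.0841]
scene tray 474 c 426.1 -411.6 wh 151.6 254.7 a 89.4 z [0.0256 0.0297 0.0329]
```

```bash
cat > go.py <<'E'
import sys
from h import *
from scipy.spatial.transform import Rotation as Ro
# usage: go.py x y z az  (m; az = world azimuth in deg of tool y, tool z down)
def plan(x,y,z,az):
    s=ctrl.read_state(); R=np.array(s['ee_rot']); a=np.deg2rad(az)
    Y=np.array([np.cos(a),np.sin(a),0]); Z=np.array([0,0,-1.]); T=np.c_[np.cross(Y,Z),Y,Z]
    sh=R.T@(np.array([x,y,z])-s['position'])*1000
    rv=Ro.from_matrix(R.T@T).as_rotvec(degrees=True)
    print('t',round(s['time'],2),'pos',np.round(s['position']*1000,1),'w',round(s['width'],4),'F',np.round(s['wrist_force'],1),'shift',np.round(sh,1).tolist(),'rv',np.round(rv,1).tolist(),'dist',round(np.linalg.norm(sh)))
if __name__=='__main__': plan(*map(float,sys.argv[1:]))
E
python3 go.py .41 -.15 .25 0
python3 - <<'E'
from h import *
s=ctrl.read_state();c=ctrl.calibration('wrist');R=np.array(c['R']);t=np.array(c['t'])
T=np.array(s['ee_rot'])
print('cam in tool',T.T@(-R.T@t-s['position'])*1000,'axes',np.round(T.T@R.T,3).tolist(),c['fx'])
E
```

```text
t 1.0 pos [ 170.8 -627.2  205.5] w 0.094 F [-0.1  0.2  0. ] shift [356.2, -397.6, -44.5] rv [0.0, 0.0, -74.8] dist 536
cam in tool [ 7.02518734e+01 -8.36372769e-02 -1.79229554e+02] axes [[-0.001, -0.97, -0.241], [1.0, -0.001, -0.0], [0.0, -0.241, 0.97]] 297.65162522534575
```

Request:
{"name": "carry_out", "arguments": {"motion": [[1,356,-398,-45,0,0,-75],[1,356,-398,-45,0,0,-75],[1,356,-398,-45,0,0,-75],[1,356,-398,-45,0,0,-75],[1,356,-398,-45,0,0,-75]], "force": 25}}

```text
time: 1.5
position: [0.2829, -0.4027, 0.2269]
ee_rot: [[0.522, 0.853, 0.0], [0.853, -0.522, -0.001], [-0.0, 0.001, -1.0]]
wrist_force: [0.9, -0.6, 0.6]
width: 0.094
gripper_force: 0.0
```

```bash
python3 go.py .44 -.152 .2 0
```

```text
t 1.5 pos [ 282.9 -402.7  226.9] w 0.094 F [ 0.9 -0.6  0.6] shift [295.8, 3.2, 26.8] rv [0.0, 0.0, -31.5] dist 297
```

Request:
{"name": "carry_out", "arguments": {"motion": [[1,296,3,27,0,0,-31.5],[1,296,3,27,0,0,-31.5],[1,296,3,27,0,0,-31.5],[1,296,3,27,0,0,-31.5],[1,296,3,27,0,0,-31.5]]}}

```text
time: 2.0
position: [0.4165, -0.1927, 0.204]
ee_rot: [[0.004, 1.0, 0.001], [1.0, -0.004, -0.0], [-0.0, 0.001, -1.0]]
wrist_force: [1.0, -1.9, 0.7]
width: 0.094
gripper_force: 0.0
```

```bash
python3 go.py .44 -.152 .15 0
```

```text
t 2.0 pos [ 416.5 -192.7  204. ] w 0.094 F [ 1.  -1.9  0.7] shift [40.8, 23.3, 54.0] rv [0.1, 0.0, -0.2] dist 72
```

Request:
{"name": "carry_out", "arguments": {"motion": [[1,41,23,54,0,0,0],[1,41,23,54,0,0,0],[1,41,23,54,0,0,0],[1,41,23,54,0,0,0]]}}

```text
time: 2.4
position: [0.4386, -0.1538, 0.15]
ee_rot: [[0.005, 1.0, -0.0], [1.0, -0.005, -0.0], [-0.0, -0.0, -1.0]]
wrist_force: [-1.0, -1.1, -0.3]
width: 0.094
gripper_force: 0.0
```

```bash
cat > w.py <<'E'
from m import *
def circ(q):
    A=np.c_[q,np.ones(len(q))]; s=np.linalg.lstsq(A,(q**2).sum(1),rcond=None)[0]
    return s[0]/2,s[1]/2,np.sqrt(s[2]+(s[0]**2+s[1]**2)/4)
def look(fn,box,z0,z1):
    s=ctrl.read_state(); p,d,c=snap('wrist',fn); P=cloud(c,d); m=seg(P,box,z0,z1)
    n,lab,st,_=cv2.connectedComponentsWithStats(m.astype(np.uint8))
    for i in range(1,n):
        if st[i,4]<40: continue
        mm=(lab==i).astype(np.uint8); q=P[mm>0]; h=np.median(q[:,2])
        cs,hi=cv2.findContours(mm,cv2.RETR_CCOMP,cv2.CHAIN_APPROX_NONE)
        for k,cc in enumerate(cs):
            if len(cc)<15: continue
            w=onplane(c,cc.reshape(-1,2),h)[:,:2]*1000
            (x,y,r)=circ(w); rect=cv2.minAreaRect(w.astype(np.float32))
            print('hole' if hi[0,k,3]>=0 else 'out','circ',np.round([x,y,r],1),'rect',np.round(rect[0],1),np.round(rect[1],1),round(rect[2],1),'h',round(h*1000,1),'px',st[i,:4])
    print('tcp',np.round(s['position']*1000,1)); return p,d,c,P
E
python3 - <<'E'
from w import *
look('w1.png',(.35,.55,-.25,-.05),.036,.056)
E
python3 go.py .44 -.152 .15 0
```

```text
out circ [ 439.8 -151.8   29.3] rect [ 440.  -151.9] [58.5 59.2] 42.9 h 44.9 px [288 164  61  60]
hole circ [ 439.8 -151.2   16.5] rect [ 439.8 -151.3] [33.1 33.1] 44.9 h 44.9 px [288 164  61  60]
tcp [ 438.6 -153.8  150. ]
t 2.45 pos [ 438.8 -154.6  150.5] w 0.0938 F [-1.1 -0.2  0.1] shift [2.6, 1.2, 0.5] rv [0.0, 0.1, -0.4] dist 3
```

Request:
{"name": "carry_out", "arguments": {"motion": [[1,2.5,1,50,0,0,0],[1,2.5,1,100,0,0,0],[1,2.5,1,138,0,0,0],[1,2.5,1,138,0,0,0],[0.3,2.5,1,138,0,0,0]]}}

```text
time: 2.95
position: [0.44, -0.152, 0.0127]
ee_rot: [[0.007, 1.0, 0.0], [1.0, -0.007, -0.001], [-0.001, 0.0, -1.0]]
wrist_force: [0.6, 0.4, 0.4]
width: 0.0894
gripper_force: 0.0
```

Request:
{"name": "carry_out", "arguments": {"motion": [[0.3,0,0,0,0,0,0],[0.3,0,0,0,0,0,0],[0.3,0,0,0,0,0,0],[0.3,0,0,-50,0,0,0],[0.3,0,0,-100,0,0,0]]}}

```text
time: 3.45
position: [0.4379, -0.1501, 0.1118]
ee_rot: [[0.005, 1.0, -0.005], [1.0, -0.005, 0.002], [0.002, -0.005, -1.0]]
wrist_force: [1.6, -1.6, -4.3]
width: 0.0601
gripper_force: 25.0
```

```bash
python3 - <<'E'
from w import *
look('w2.png',(.35,.55,-.25,-.05),.12,.17)
E
python3 go.py .654 -.241 .2 -4.8
```

```text
out circ [ 438.2 -157.7   38.2] rect [ 438.1 -150.9] [ 57.5 114. ] 89.8 h 124.4 px [224 198 187  90]
hole circ [ 438.6 -151.1   16.4] rect [ 438.7 -151.3] [33.2 32.6] 45.8 h 124.4 px [224 198 187  90]
tcp [ 437.9 -150.1  111.8]
t 3.5 pos [ 442.8 -151.4  119.3] w 0.06 F [-0.3  0.2  1.7] shift [-88.9, 212.3, -78.7] rv [0.5, 0.1, 4.5] dist 243
```

Request:
{"name": "carry_out", "arguments": {"motion": [[0.3,-150,205,-80,0,0,0],[0.3,-150,205,-80,0,0,0],[0.3,-150,205,-80,0,0,0],[0.3,-150,205,-80,0,0,0],[0.3,-150,205,-80,0,0,0]]}}

```text
time: 4.0
position: [0.6319, -0.294, 0.1877]
ee_rot: [[0.006, 1.0, -0.0], [1.0, -0.006, -0.0], [-0.0, -0.0, -1.0]]
wrist_force: [1.6, -0.3, -4.0]
width: 0.0596
gripper_force: 25.0
```

Request:
{"name": "carry_out", "arguments": {"motion": [[0.3,0,10,0,0,0,0],[0.3,0,10,0,0,0,0],[0.3,0,10,0,0,0,0],[0.3,0,10,0,0,0,0]]}}

```text
time: 4.4
position: [0.6398, -0.2917, 0.1863]
ee_rot: [[0.004, 1.0, -0.003], [1.0, -0.004, 0.001], [0.001, -0.003, -1.0]]
wrist_force: [0.9, 0.1, -3.7]
width: 0.0598
gripper_force: 25.0
```

```bash
python3 - <<'E'
from w import *
p,d,c,P=look('w3.png',(.6,.75,-.3,0),.054,.075)
s=ctrl.read_state()['position']
print('held');look(None,(s[0]-.045,s[0]+.045,s[1]-.04,s[1]+.04),s[2]+.025,s[2]+.045)
E
python3 go.py .654 -.241 .1 0
```

```text
out circ [ 661.1 -151.5   14. ] rect [ 661.1 -151.3] [29.  27.7] 71.3 h 63.5 px [324  29  31  34]
out circ [ 654.1 -239.4   14. ] rect [ 654.  -239.3] [27.6 28.1] 89.7 h 63.4 px [317 127  29  29]
tcp [ 639.8 -291.7  186.3]
held
out circ [ 605.8 -289.6    9.4] rect [ 608.7 -288.9] [17.4 25.6] 34.1 h 222.5 px [232 235  33  48]
out circ [ 675.2 -289.5    9.1] rect [ 676.3 -291. ] [26.3 15.6] 89.6 h 222.6 px [371 235  31  47]
tcp [ 640.1 -292.   186.6]
t 4.5 pos [ 640.4 -292.2  186.8] w 0.06 F [ 0.2 -0.6 -4.2] shift [51.2, 13.5, 86.8] rv [-0.1, -0.0, -0.3] dist 102
```

View pics/w3.png

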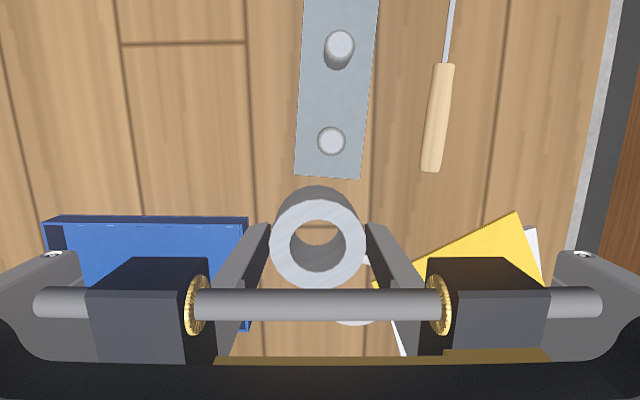

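```bash
python3 - <<'E'
from w import *
s=ctrl.read_state()['position']
p,d,c,P=look(None,(s[0]-.045,s[0]+.045,s[1]-.04,s[1]+.04),s[2]-.02,s[2]+.02)
for v in(195,205,215,245,265,280): print(v,np.round(P[v,318]*1000,0),np.round(P[v,285]*1000),d[v,318])
E
```

```text
out circ [ 640.8 -290.7   32.7] rect [ 642.9 -288.6] [69.2 64.8] 39.3 h 198.3 px [244 188 147 100]
hole circ [ 640.7 -287.5   12. ] rect [ 640.8 -287.3] [24.9 23.8] 43.6 h 198.3 px [244 188 147 100]
tcp [ 640.4 -292.2  186.8]
195 [ 641. -265.  188.] [ 600. -310.   -0.] 0.18307799
205 [ 641. -268.  199.] [ 620. -274.  180.] 0.17280102
215 [ 641. -275.  199.] [ 622. -275.  199.] 0.17473657
245 [ 641. -378.    1.] [ 621. -293.  199.] 0.39202502
265 [ 641. -311.  190.] [ 621. -306.  199.] 0.191899
280 [ 641. -317.  199.] [ 596. -430.   -0.] 0.18459338
```

```bash
python3 - <<'E'
from w import *
s=ctrl.read_state()['position']
p,d,c,P=look(None,(s[0]-.033,s[0]+.033,s[1]-.05,s[1]+.05),s[2]+.0085,s[2]+.0175)
E
```

```text
out circ [ 641.  -293.6   29.9] rect [ 642.6 -293. ] [62.5 59.1] 36.1 h 198.8 px [260 198 114  90]
hole circ [ 641.3 -293.6   16.5] rect [ 641.4 -293.6] [33.2 33.3] 41.7 h 198.8 px [260 198 114  90]
tcp [ 640.7 -292.3  187. ]
```

Request:
{"name": "carry_out", "arguments": {"motion": [[0.3,54,13,20,0,0,0],[0.3,54,13,50,0,0,0],[0.3,54,13,82,0,0,0],[0.3,54,13,82,0,0,0],[0.3,54,13,82,0,0,0]]}}

```text
time: 5.1
position: [0.6545, -0.2393, 0.1051]
ee_rot: [[0.006, 1.0, -0.001], [1.0, -0.006, -0.0], [-0.0, -0.001, -1.0]]
wrist_force: [1.2, 0.1, -4.2]
width: 0.0598
gripper_force: 25.0
```

```bash
python3 - <<'E'
from w import *
s=ctrl.read_state()['position']
p,d,c,P=look('w4.png',(s[0]-.033,s[0]+.033,s[1]-.05,s[1]+.05),s[2]+.0085,s[2]+.0175)
look(None,(.6,.75,-.3,0),.054,.075)
E
```

```text
out circ [ 654.8 -240.7   30. ] rect [ 656.4 -240. ] [62.5 59.1] 36.1 h 117.0 px [260 198 114  90]
hole circ [ 655.1 -240.7   16.6] rect [ 655.2 -240.7] [33.2 33.4] 41.6 h 117.0 px [260 198 114  90]
tcp [ 654.5 -239.3  105.1]
out circ [ 661.6 -150.4   14.1] rect [ 661.7 -150.4] [28.6 28.5] 89.6 h 63.4 px [304  74  41  43]
out circ [ 654.8 -246.9    7.1] rect [ 654.8 -247.6] [ 8.3 21.2] 89.5 h 63.8 px [302 220  28  11]
tcp [ 655.7 -239.7  106.4]
```

View pics/w4.png

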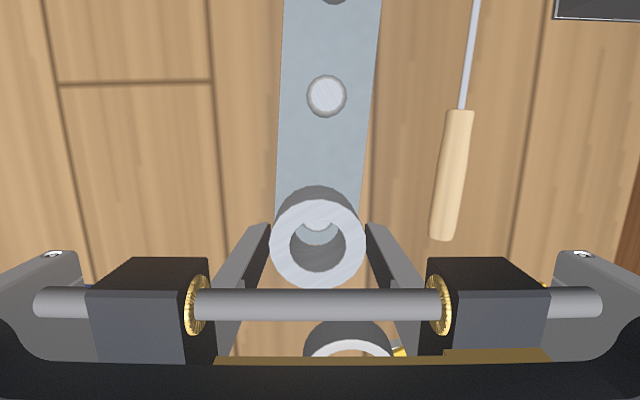

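Request:
{"name": "carry_out", "arguments": {"motion": [[0.3,1.3,-0.5,10,0,0,0],[0.3,1.3,-0.5,22,0,0,0],[0.3,1.3,-0.5,34,0,0,0],[0.3,1.3,-0.5,46,0,0,0],[0.3,1.3,-0.5,54,0,0,0]]}}

```text
time: 5.7
position: [0.6534, -0.2372, 0.0489]
ee_rot: [[0.005, 1.0, -0.002], [1.0, -0.005, 0.001], [0.001, -0.002, -1.0]]
wrist_force: [0.1, -0.1, -4.2]
width: 0.0598
gripper_force: 25.0
```

Request:
{"name": "carry_out", "arguments": {"motion": [[0.3,0,0,1.5,0,0,0],[0.9,0,0,1.5,0,0,0],[0.9,0,0,1.5,0,0,0],[0.9,0,0,1.5,0,0,0],[0.9,0,0,-30,0,0,0]]}}

```text
time: 6.2
position: [0.6516, -0.2368, 0.078]
ee_rot: [[0.005, 1.0, -0.006], [1.0, -0.005, 0.002], [0.002, -0.006, -1.0]]
wrist_force: [-0.3, 0.5, 0.5]
width: 0.0841
gripper_force: 0.0
```

Request:
{"name": "carry_out", "arguments": {"motion": [[0.9,0,-10,-50,0,0,0],[0.9,50,-40,-80,0,0,0],[0.9,100,-80,-80,0,0,0],[0.9,100,-80,-80,0,0,0]]}}

```text
time: 6.6
position: [0.5741, -0.1335, 0.1633]
ee_rot: [[0.002, 1.0, 0.003], [1.0, -0.002, 0.001], [0.001, 0.003, -1.0]]
wrist_force: [0.9, 0.9, 0.0]
width: 0.085
gripper_force: 0.0
```

```bash
python3 - <<'E'
from w import *
for lo in(.05,): look('w5.png',(.6,.75,-.3,0),lo,.075)
E
python3 go.py .444 .022 .15 0
```

```text
out circ [665.8 -60.3  14.8] rect [665.8 -59.9] [30.7 28.4] 0.1 h 63.2 px [400 103  34  33]
out circ [ 658.7 -147.1   14.1] rect [ 658.6 -147. ] [27.6 29.1] 89.8 h 63.1 px [388 197  30  28]
out circ [ 644.1 -224.2   16.8] rect [ 644.4 -219.9] [27.  44.1] 89.4 h 58.6 px [362 264  42  24]
tcp [ 574.1 -133.5  163.3]
t 6.65 pos [ 571.7 -129.7  163.4] w 0.0845 F [-3.2  3.  -0.8] shift [151.9, -127.4, 13.8] rv [-0.0, -0.2, 0.1] dist 199
```

Request:
{"name": "carry_out", "arguments": {"motion": [[0.9,152,-128,14,0,0,0],[0.9,152,-128,14,0,0,0],[0.9,152,-128,14,0,0,0],[0.9,152,-128,14,0,0,0],[0.9,152,-128,14,0,0,0]]}}

```text
time: 7.15
position: [0.4436, 0.0204, 0.1475]
ee_rot: [[-0.004, 1.0, -0.002], [1.0, 0.004, 0.001], [0.001, -0.002, -1.0]]
wrist_force: [1.1, -0.2, -0.8]
width: 0.0844
gripper_force: 0.0
```

Request:
{"name": "carry_out", "arguments": {"motion": [[0.9,0,0,0,0,0,0],[0.9,0,0,0,0,0,0],[0.9,0,0,0,0,0,0]]}}

```text
time: 7.45
position: [0.449, 0.0145, 0.1471]
ee_rot: [[0.008, 1.0, 0.001], [1.0, -0.008, -0.0], [-0.0, 0.001, -1.0]]
wrist_force: [0.3, 0.5, -0.2]
width: 0.0849
gripper_force: 0.0
```

```bash
python3 - <<'E'
from w import *
look('w6.png',(.35,.55,-.1,.2),.036,.056)
E
python3 go.py .444 .022 .012 0
```

```text
out circ [446.2 114.3  29.3] rect [446.3 114.2] [59.  58.5] 87.9 h 44.9 px [280  54  66  70]
hole circ [446.3 113.9  12.4] rect [446.2 113.9] [24.8 24.8] 45.4 h 44.9 px [280  54  66  70]
out circ [354.1  56.3  21.3] rect [362.9  55.7] [26.1 56.6] 0.1 h 44.8 px [209 125  31  61]
out circ [447.7  23.8  29.3] rect [447.5  23.8] [59.3 58.3] 89.5 h 44.9 px [285 157  61  61]
hole circ [447.8  24.5  16.6] rect [447.6  24.3] [33.2 33.2] 44.5 h 44.9 px [285 157  61  61]
tcp [449.   14.5 147.1]
t 7.5 pos [448.7  14.6 146.9] w 0.0848 F [ 0.4 -0.6  0.1] shift [7.4, -4.9, 134.9] rv [0.1, 0.0, -0.4] dist 135
```

Request:
{"name": "carry_out", "arguments": {"motion": [[0.9,9.5,-1,48,0,0,0],[0.9,9.5,-1,95,0,0,0],[0.9,9.5,-1,133,0,0,0],[0.9,9.5,-1,133,0,0,0],[0.3,9.5,-1,133,0,0,0]]}}

```text
time: 8.0
position: [0.4467, 0.0248, 0.0138]
ee_rot: [[0.006, 1.0, -0.001], [1.0, -0.006, -0.0], [-0.0, -0.001, -1.0]]
wrist_force: [-0.9, 0.3, 0.6]
width: 0.0797
gripper_force: 0.0
```

Request:
{"name": "carry_out", "arguments": {"motion": [[0.3,0,0,0,0,0,0],[0.3,0,0,0,0,0,0],[0.3,0,0,0,0,0,0],[0.3,0,0,0,0,0,0],[0.3,0,0,0,0,0,0]]}}

```text
time: 8.5
position: [0.4475, 0.025, 0.0156]
ee_rot: [[0.005, 1.0, 0.003], [1.0, -0.005, -0.0], [-0.0, 0.003, -1.0]]
wrist_force: [-1.1, -0.5, 9.0]
width: 0.0591
gripper_force: 24.8
```

Request:
{"name": "carry_out", "arguments": {"motion": [[0.3,0,0,-40,0,0,0],[0.3,0,0,-90,0,0,0],[0.3,0,0,-140,0,0,0],[0.3,0,0,-160,0,0,0]]}}

```text
time: 8.9
position: [0.4485, 0.0254, 0.1784]
ee_rot: [[0.005, 1.0, 0.007], [1.0, -0.005, 0.0], [0.0, 0.007, -1.0]]
wrist_force: [1.2, 0.6, -4.6]
width: 0.0593
gripper_force: 24.8
```

```bash
python3 go.py .65 -.21 .18 0
```

```text
t 8.9 pos [448.5  25.4 178.4] w 0.0593 F [ 1.2  0.6 -4.6] shift [-234.3, 202.8, -0.2] rv [0.4, -0.0, -0.3] dist 310
```

Request:
{"name": "carry_out", "arguments": {"motion": [[0.3,-149,203,-5,0,0,0],[0.3,-149,203,-5,0,0,0],[0.3,-149,203,-5,0,0,0],[0.3,-149,203,-5,0,0,0],[0.3,-149,203,-5,0,0,0]]}}

```text
time: 9.4
position: [0.6478, -0.1256, 0.1793]
ee_rot: [[0.006, 1.0, -0.001], [1.0, -0.006, -0.0], [-0.0, -0.001, -1.0]]
wrist_force: [1.7, 0.7, -4.5]
width: 0.0589
gripper_force: 24.8
```

Request:
{"name": "carry_out", "arguments": {"motion": [[0.3,0,10,0,0,0,0],[0.3,0,10,0,0,0,0],[0.3,0,10,0,0,0,0],[0.3,0,10,0,0,0,0]]}}

```text
time: 9.8
position: [0.6559, -0.1227, 0.179]
ee_rot: [[0.004, 1.0, -0.002], [1.0, -0.004, 0.0], [0.0, -0.002, -1.0]]
wrist_force: [-0.4, -0.3, -4.9]
width: 0.0592
gripper_force: 24.8
```

```bash
cat >> w.py <<'E'
def held(fn=None,h=.031):
    s=ctrl.read_state()['position']
    look(fn,(s[0]-.033,s[0]+.033,s[1]-.05,s[1]+.05),s[2]+h-.007,s[2]+h+.005)
E
python3 - <<'E'
from w import *
look(None,(.6,.75,-.1,0),.054,.075); held()
E
python3 go.py .66 -.06 .18 0
```

```text
out circ [669.  -60.3  14.1] rect [668.8 -60.2] [28.4 28.6] 45.2 h 63.4 px [315 116  31  31]
tcp [ 655.9 -122.7  179. ]
out circ [ 656.6 -120.6   29. ] rect [ 656.  -117.9] [49.1 68.2] 89.8 h 208.2 px [253 203 127  85]
hole circ [ 656.7 -122.7   16.1] rect [ 656.8 -122.7] [32.3 32.6] 51.1 h 208.2 px [253 203 127  85]
tcp [ 656.2 -122.8  179.1]
t 9.9 pos [ 656.5 -123.1  179.2] w 0.0592 F [ 0.1 -0.4 -4.4] shift [63.1, 3.3, -0.8] rv [-0.0, 0.0, -0.2] dist 63
```

Request:
{"name": "carry_out", "arguments": {"motion": [[0.3,62.5,12,15,0,0,0],[0.3,62.5,12,50,0,0,0],[0.3,62.5,12,90,0,0,0],[0.3,62.5,12,90,0,0,0],[0.3,62.5,12,90,0,0,0]]}}

```text
time: 10.4
position: [0.6692, -0.062, 0.0892]
ee_rot: [[0.006, 1.0, -0.001], [1.0, -0.006, -0.001], [-0.001, -0.001, -1.0]]
wrist_force: [0.7, 0.0, -4.5]
width: 0.0587
gripper_force: 24.8
```

```bash
python3 - <<'E'
from w import *
held('w7.png'); held()
E
```

```text
out circ [669.6 -59.7  29. ] rect [669. -57.] [49.1 68.2] 89.7 h 118.2 px [253 203 127  85]
hole circ [669.8 -61.8  16.1] rect [669.8 -61.7] [32.8 32. ] 32.0 h 118.2 px [253 203 127  85]
tcp [669.2 -62.   89.2]
out circ [671.2 -59.9  28.9] rect [670.8 -57.5] [48.6 67.7] 89.5 h 119.7 px [254 204 126  84]
hole circ [671.3 -61.9  16.1] rect [671.3 -62.1] [32.3 32.7] 51.3 h 119.7 px [254 204 126  84]
tcp [670.8 -62.1  90.7]
```

View pics/w7.png

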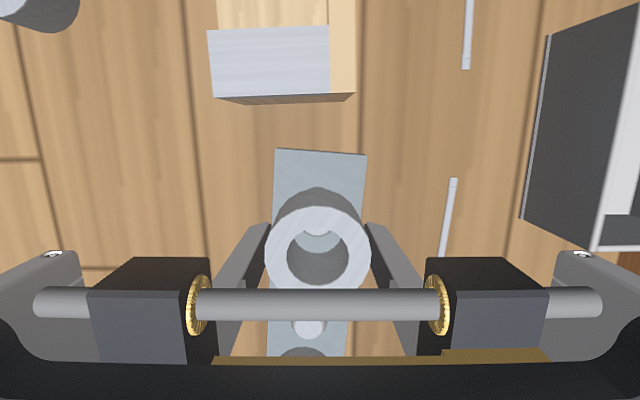

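Request:
{"name": "carry_out", "arguments": {"motion": [[0.3,1.5,-1,10,0,0,0],[0.3,1.5,-1,22,0,0,0],[0.3,1.5,-1,34,0,0,0],[0.3,1.5,-1,46,0,0,0],[0.3,1.5,-1,56,0,0,0]]}}

```text
time: 11.0
position: [0.6681, -0.06, 0.0311]
ee_rot: [[0.005, 1.0, -0.001], [1.0, -0.005, 0.0], [0.0, -0.001, -1.0]]
wrist_force: [0.1, 0.3, -4.5]
width: 0.0588
gripper_force: 24.8
```

Smooth. Release, then head to the small-bore sleeve.

Request:
{"name": "carry_out", "arguments": {"motion": [[0.85,0,0,0.5,0,0,0],[0.85,0,0,0.5,0,0,0],[0.85,0,0,0.5,0,0,0],[0.85,0,0,-40,0,0,0],[0.85,0,0,-85,0,0,0]]}}

```text
time: 11.5
position: [0.6679, -0.0598, 0.1181]
ee_rot: [[0.005, 1.0, -0.002], [1.0, -0.005, 0.0], [0.0, -0.002, -1.0]]
wrist_force: [1.1, -1.2, 0.4]
width: 0.08
gripper_force: 0.0
```

```bash
python3 - <<'E'
from w import *
look('w8.png',(.6,.75,-.14,0),.05,.075)
E
python3 go.py .446 .114 .15 0
```

```text
out circ [668.3 -60.8  29.4] rect [668.3 -60.9] [59.4 59.1] 49.8 h 59.1 px [282 175  71  70]
hole circ [674.1 -74.1   2.1] rect [674.1 -74. ] [6.2 2.5] 19.2 h 59.1 px [282 175  71  70]
hole circ [683.9 -57.7   2.2] rect [684.2 -57.6] [2.5 6.9] 0.5 h 59.1 px [282 175  71  70]
hole circ [665.6 -60.7  13.1] rect [657.4 -63.9] [10.2 28.5] 21.7 h 59.1 px [282 175  71  70]
tcp [667.9 -59.8 118.1]
t 11.55 pos [673.8 -59.5 127.7] w 0.0797 F [2.1 0.6 4.4] shift [172.2, -228.5, -25.2] rv [0.7, 0.0, -0.3] dist 287
```

Request:
{"name": "carry_out", "arguments": {"motion": [[0.85,172,-228,-30,0,0,0],[0.85,172,-228,-30,0,0,0],[0.85,172,-228,-30,0,0,0],[0.85,172,-228,-30,0,0,0],[0.85,172,-228,-30,0,0,0]]}}

```text
time: 12.05
position: [0.4703, 0.0922, 0.1452]
ee_rot: [[0.005, 1.0, 0.003], [1.0, -0.005, 0.001], [0.001, 0.003, -1.0]]
wrist_force: [0.5, 1.3, -0.1]
width: 0.08
gripper_force: 0.0
```

Request:
{"name": "carry_out", "arguments": {"motion": [[0.85,10,-13,0,0,0,0],[0.85,10,-13,0,0,0,0],[0.85,10,-13,0,0,0,0],[0.85,10,-13,0,0,0,0],[0.85,10,-13,0,0,0,0]]}}

```text
time: 12.55
position: [0.4594, 0.0999, 0.1437]
ee_rot: [[0.008, 1.0, 0.001], [1.0, -0.008, -0.0], [-0.0, 0.001, -1.0]]
wrist_force: [-0.2, -0.2, 0.0]
width: 0.08
gripper_force: 0.0
```

```bash
python3 - <<'E'
from w import *
look('w9.png',(.39,.5,.05,.17),.036,.056)
E
python3 go.py .446 .114 .014 0
```

```text
out circ [446.3 114.9  29.3] rect [446.2 115. ] [59.  58.6] 45.7 h 45.0 px [272 151  63  62]
hole circ [446.5 115.4  12.1] rect [446.5 115.5] [23.2 24.3] 44.0 h 45.0 px [272 151  63  62]
tcp [459.4  99.9 143.7]
t 12.6 pos [459.1 100.  143.7] w 0.0797 F [-0.2 -0.1  0.9] shift [13.9, -13.2, 129.7] rv [0.0, 0.0, -0.4] dist 131
```

Request:
{"name": "carry_out", "arguments": {"motion": [[0.85,15,-12.5,48,0,0,0],[0.85,15,-12.5,92,0,0,0],[0.85,15,-12.5,128,0,0,0],[0.85,15,-12.5,128,0,0,0],[0.3,15,-12.5,128,0,0,0]]}}

```text
time: 13.1
position: [0.4457, 0.1158, 0.0158]
ee_rot: [[0.006, 1.0, -0.001], [1.0, -0.006, -0.001], [-0.001, -0.001, -1.0]]
wrist_force: [-0.2, 0.1, 0.7]
width: 0.0747
gripper_force: 0.0
```

Request:
{"name": "carry_out", "arguments": {"motion": [[0.3,0,0,0,0,0,0],[0.3,0,0,0,0,0,0],[0.3,0,0,0,0,0,0],[0.3,0,0,0,0,0,0],[0.3,0,0,0,0,0,0]]}}

```text
time: 13.6
position: [0.4466, 0.1161, 0.0176]
ee_rot: [[0.006, 1.0, 0.003], [1.0, -0.006, 0.0], [0.001, 0.003, -1.0]]
wrist_force: [-1.6, -0.2, 8.8]
width: 0.0589
gripper_force: 24.9
```

Request:
{"name": "carry_out", "arguments": {"motion": [[0.3,0,0,-40,0,0,0],[0.3,0,0,-90,0,0,0],[0.3,0,0,-110,0,0,0],[0.3,-50,0,-110,0,0,0],[0.3,-100,0,-110,0,0,0]]}}

```text
time: 14.1
position: [0.4461, 0.0159, 0.1277]
ee_rot: [[0.001, 1.0, 0.004], [1.0, -0.001, 0.0], [0.0, 0.004, -1.0]]
wrist_force: [1.1, -1.6, -5.6]
width: 0.0585
gripper_force: 24.8
```

```bash
python3 go.py .425 -.41 .12 0
```

```text
t 14.1 pos [446.1  15.9 127.7] w 0.0585 F [ 1.1 -1.6 -5.6] shift [-425.9, -20.6, 7.5] rv [0.2, -0.0, -0.1] dist 426
```

Request:
{"name": "carry_out", "arguments": {"motion": [[0.3,-426,-20,0,0,0,0],[0.3,-426,-20,0,0,0,0],[0.3,-426,-20,0,0,0,0],[0.3,-426,-20,0,0,0,0],[0.3,-426,-20,0,0,0,0]]}}

```text
time: 14.6
position: [0.4312, -0.2359, 0.1266]
ee_rot: [[0.006, 1.0, 0.0], [1.0, -0.006, -0.0], [-0.0, 0.0, -1.0]]
wrist_force: [1.1, 0.6, -5.0]
width: 0.0586
gripper_force: 24.8
```

```bash
python3 go.py .425 -.41 .024 0
```

```text
t 14.6 pos [ 431.2 -235.9  126.6] w 0.0586 F [ 1.1  0.6 -5. ] shift [-174.0, -5.2, 102.7] rv [0.0, 0.0, -0.3] dist 202
```

Request:
{"name": "carry_out", "arguments": {"motion": [[0.3,-174,-5,0,0,0,0],[0.3,-174,-5,0,0,0,0],[0.3,-174,-5,0,0,0,0],[0.3,-174,-5,0,0,0,0],[0.3,-174,-5,45,0,0,0]]}}

```text
time: 15.1
position: [0.4283, -0.4174, 0.0855]
ee_rot: [[0.014, 1.0, 0.01], [1.0, -0.014, -0.012], [-0.012, 0.01, -1.0]]
wrist_force: [0.9, -1.4, -4.8]
width: 0.059
gripper_force: 24.8
```

Request:
{"name": "carry_out", "arguments": {"motion": [[0.3,0,0,30,0,0,0],[0.3,0,0,52,0,0,0],[0.3,0,0,56,0,0,0],[0.3,0,0,56,0,0,0],[0.85,0,0,56,0,0,0]]}}

```text
time: 15.6
position: [0.4274, -0.4085, 0.0267]
ee_rot: [[0.005, 1.0, 0.002], [1.0, -0.005, -0.002], [-0.002, 0.002, -1.0]]
wrist_force: [-0.2, -0.5, -0.4]
width: 0.0635
gripper_force: 0.0
```

Request:
{"name": "carry_out", "arguments": {"motion": [[0.85,0,0,0,0,0,0],[0.85,0,0,0,0,0,0],[0.85,0,0,-45,0,0,0],[0.85,0,0,-95,0,0,0],[0.85,0,0,-140,0,0,0]]}}

```text
time: 16.1
position: [0.4266, -0.4077, 0.1678]
ee_rot: [[0.005, 1.0, 0.001], [1.0, -0.005, -0.001], [-0.001, 0.001, -1.0]]
wrist_force: [0.8, -0.4, 0.1]
width: 0.0799
gripper_force: 0.0
```

```bash
python3 - <<'E'
from w import *
look('w10.png',(.3,.55,-.5,-.32),.042,.06)
p,d,c=snap('top','t2.png'); P=cloud(c,d)
cv2.imwrite('pics/t2c.png',cv2.resize(p[90:340,130:530],(800,500),interpolation=cv2.INTER_CUBIC))
E
python3 go.py .44 .15 .25 90;python3 go.py .44 .15 .25 -90
```

```text
out circ [ 427.5 -409.3   29.3] rect [ 427.3 -409.2] [58.5 59.2] 44.8 h 49.0 px [289 166  58  57]
hole circ [ 427.5 -408.9   12.3] rect [ 427.5 -408.8] [24.4 24.4] 44.3 h 49.0 px [289 166  58  57]
tcp [ 426.6 -407.7  167.8]
t 16.2 pos [ 430.3 -410.3  172.3] w 0.08 F [ 1.1 -0.8 -0.8] shift [559.6, 7.5, -82.6] rv [0.1, 0.9, -90.3] dist 566
t 16.2 pos [ 430.3 -410.3  172.3] w 0.08 F [ 1.1 -0.8 -0.8] shift [559.6, 7.5, -82.6] rv [0.9, -0.1, 89.7] dist 566
```

View pics/t2c.png

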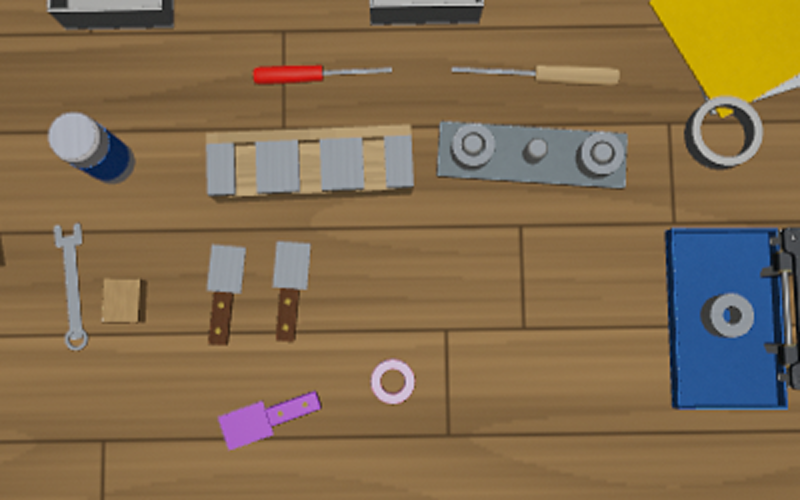

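Request:
{"name": "carry_out", "arguments": {"motion": [[0.6,600,-30,-40,0,0,-90],[0.6,600,-30,-40,0,0,-90],[0.6,600,-30,-40,0,0,-90],[0.6,600,-30,-40,0,0,-90],[0.6,600,-30,-40,0,0,-90]]}}

```text
time: 16.7
position: [0.4147, -0.1567, 0.1821]
ee_rot: [[-0.682, 0.731, 0.001], [0.731, 0.682, -0.001], [-0.002, 0.0, -1.0]]
wrist_force: [1.3, 0.0, 0.9]
width: 0.0567
gripper_force: 0.0
```

```bash
python3 go.py .4 .2 .22 90
```

```text
t 16.7 pos [ 414.7 -156.7  182.1] w 0.0567 F [1.3 0.  0.9] shift [270.9, 232.6, -38.3] rv [-0.0, 0.1, -47.0] dist 359
```

Request:
{"name": "carry_out", "arguments": {"motion": [[0.6,271,233,-38,0,0,-47],[0.6,271,233,-38,0,0,-47],[0.6,271,233,-38,0,0,-47],[0.6,271,233,-38,0,0,-47],[0.6,271,233,-38,0,0,-47]]}}

```text
time: 17.2
position: [0.4062, 0.0917, 0.2086]
ee_rot: [[-0.998, 0.07, 0.002], [0.07, 0.998, -0.001], [-0.002, -0.001, -1.0]]
wrist_force: [1.9, -0.4, -0.1]
width: 0.056
gripper_force: 0.0
```

```bash
python3 go.py .42 .2 .2 90
```

```text
t 17.2 pos [406.2  91.7 208.6] w 0.056 F [ 1.9 -0.4 -0.1] shift [-6.1, 109.0, 8.6] rv [-0.0, 0.1, -4.0] dist 110
```

Request:
{"name": "carry_out", "arguments": {"motion": [[0.6,-6,109,8,0,0,-4],[0.6,-6,109,8,0,0,-4],[0.6,-6,109,8,0,0,-4],[0.6,-6,109,8,0,0,-4],[0.6,-6,109,8,0,0,-4]]}}

```text
time: 17.7
position: [0.4205, 0.1965, 0.1997]
ee_rot: [[-1.0, 0.007, -0.0], [0.007, 1.0, -0.002], [0.0, -0.002, -1.0]]
wrist_force: [0.9, 1.0, 0.5]
width: 0.0565
gripper_force: 0.0
```

```bash
python3 - <<'E'
from w import *
p,d,c,P=look('w11.png',(.36,.58,.14,.36),.006,.03)
np.savez('w11.npz',p=p,P=P,R=c['R'],t=c['t'])
E
python3 go.py .44 .2 .2 90
```

```text
out circ [452.1 305.3  40.6] rect [455.8 291.3] [ 46.8 121.5] 84.0 h 19.1 px [372 160  40  95]
out circ [472.2 199.7  49. ] rect [469. 200.] [ 47.9 139.3] 84.6 h 12.9 px [299 163  40 105]
tcp [420.5 196.5 199.7]
t 17.75 pos [420.7 196.  199.8] w 0.0566 F [-0.8  0.1 -0.3] shift [-19.3, 4.2, -0.2] rv [-0.1, -0.0, -0.5] dist 20
```

View pics/w11.png

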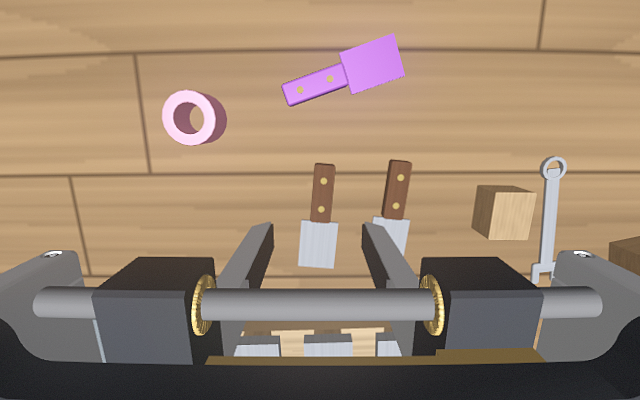

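```bash
cat >> w.py <<'E'
def scraper(P,box):
    # handle top: z>15mm ; blade: z 8..14.5
    m=seg(P,box,.016,.026).astype(np.uint8)
    m=cv2.morphologyEx(m,cv2.MORPH_OPEN,np.ones((5,5),np.uint8))
    n,lab,st,_=cv2.connectedComponentsWithStats(m); i=1+np.argmax(st[1:,4]); q=P[lab==i]
    r=cv2.minAreaRect((q[:,:2]*1000).astype(np.float32)); 
    b=seg(P,box,.008,.0145)&(P[...,0]>r[0][0]/1000+.045); qb=P[b]; rb=cv2.minAreaRect((qb[:,:2]*1000).astype(np.float32))
    f=lambda r:np.round([*r[0],*r[1],r[2]],1)
    print('handle',f(r),'z',np.round(np.median(q[:,2])*1000,1),'blade',f(rb),'z',np.round(np.median(qb[:,2])*1000,1),'axis deg',round(np.degrees(np.arctan2(rb[0][1]-r[0][1],rb[0][0]-r[0][0])),2))
E
python3 - <<'E'
from w import *
P=np.load('w11.npz')['P']
scraper(P,(.36,.58,.15,.25)); scraper(P,(.36,.58,.26,.34))
E
python3 go.py .71 .163 .25 90
```

```text
handle [437.6 202.8  26.   74.5  84.7] z 20.1 blade [509.9 196.1  47.9  58.5  84.5] z 12.1 axis deg -5.3
handle [434.1 296.2  25.5  75.   84.1] z 20.1 blade [490.9 303.5  56.1  31.1  39.4] z 12.0 axis deg 7.39
t 17.75 pos [420.7 196.  199.8] w 0.0566 F [-0.8  0.1 -0.3] shift [-289.6, -30.6, -50.3] rv [-0.1, -0.0, -0.5] dist 296
```

Request:
{"name": "carry_out", "arguments": {"motion": [[0.6,-290,-30,-50,0,0,0],[0.6,-290,-30,-50,0,0,0],[0.6,-290,-30,-50,0,0,0],[0.6,-290,-30,-50,0,0,0],[0.6,-290,-30,-50,0,0,0]]}}

```text
time: 18.25
position: [0.6677, 0.1669, 0.2426]
ee_rot: [[-1.0, 0.011, -0.0], [0.011, 1.0, -0.002], [0.0, -0.002, -1.0]]
wrist_force: [1.1, 0.8, -0.4]
width: 0.0563
gripper_force: 0.0
```

Request:
{"name": "carry_out", "arguments": {"motion": [[0.6,-40,0,0,0,0,0],[0.6,-40,0,0,0,0,0],[0.6,-40,0,0,0,0,0],[0.6,-40,0,0,0,0,0],[0.6,-40,0,0,0,0,0]]}}

```text
time: 18.75
position: [0.7044, 0.1707, 0.2429]
ee_rot: [[-1.0, 0.005, -0.0], [0.005, 1.0, -0.001], [0.0, -0.001, -1.0]]
wrist_force: [0.1, 0.4, -0.1]
width: 0.0564
gripper_force: 0.0
```

```bash
python3 - <<'E'
from w import *
p,d,c,P=look('w12.png',(.54,.75,0,.35),.073,.09)
np.savez('w12.npz',P=P)
m=seg(P,(.54,.75,0,.35),.052,.072); q=P[m]
n,lab,st,_=cv2.connectedComponentsWithStats(m.astype(np.uint8))
for i in range(1,n):
    if st[i,4]<200: continue
    q=P[lab==i]; r=cv2.minAreaRect((q[:,:2]*1000).astype(np.float32)); print('gap',np.round(r[0],1),np.round(r[1],1),round(r[2],1),np.round(np.median(q[:,2])*1000,1),st[i,:4])
E
python3 go.py .44 .2 .1 84.7
```

```text
out circ [642.5 165.   95. ] rect [645.8 165. ] [ 85.9 281. ] 1.6 h 82.0 px [183  89 257  87]
tcp [704.4 170.7 242.9]
gap [636.  256.1] [70.8 27.6] 2.5 58.1 [377  91  26  64]
gap [638.7 164.9] [70.6 30.7] 1.6 58.2 [298  95  28  63]
gap [641.2  73. ] [71.  28.6] 2.8 58.1 [219  98  30  62]
t 18.8 pos [704.7 170.8 243. ] w 0.0564 F [0.1 0.5 0.2] shift [264.9, 27.8, 142.9] rv [-0.0, 0.0, 5.0] dist 302
```

View pics/w12.png

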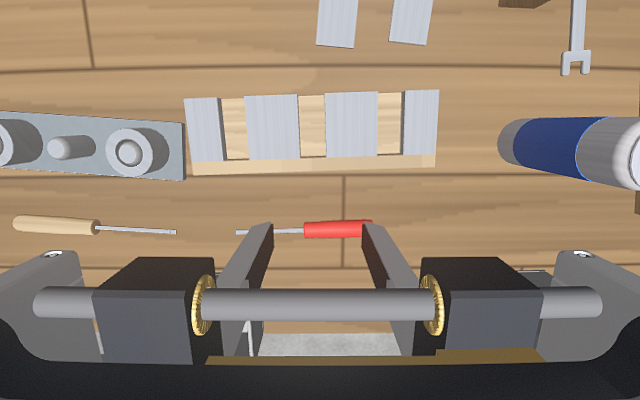

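```bash
python3 go.py .4525 .2014 .12 84.7
```

```text
t 18.8 pos [704.7 170.8 243. ] w 0.0564 F [0.1 0.5 0.2] shift [252.4, 29.3, 122.9] rv [-0.0, 0.0, 5.0] dist 282
```

Request:
{"name": "carry_out", "arguments": {"motion": [[0.6,252,29,123,0,0,5],[0.6,252,29,123,0,0,5],[0.6,252,29,123,0,0,5],[0.6,252,29,123,0,0,5],[0.6,252,29,123,0,0,5]]}}

```text
time: 19.3
position: [0.4799, 0.1977, 0.1332]
ee_rot: [[-0.996, 0.093, 0.001], [0.093, 0.996, 0.0], [-0.001, 0.0, -1.0]]
wrist_force: [0.0, 1.4, -0.6]
width: 0.0565
gripper_force: 0.0
```

```bash
python3 go.py .4525 .2014 .05 84.7
```

```text
t 19.3 pos [479.9 197.7 133.2] w 0.0565 F [ 0.   1.4 -0.6] shift [27.7, 1.1, 83.1] rv [0.0, 0.0, -0.1] dist 88
```

Request:
{"name": "carry_out", "arguments": {"motion": [[0.6,28,1,25,0,0,0],[0.6,28,1,60,0,0,0],[0.6,28,1,60,0,0,0],[0.6,28,1,60,0,0,0],[0.6,28,1,60,0,0,0]]}}

```text
time: 19.8
position: [0.4559, 0.2025, 0.0746]
ee_rot: [[-0.996, 0.094, 0.002], [0.094, 0.996, 0.001], [-0.002, 0.002, -1.0]]
wrist_force: [0.9, -0.2, 1.0]
width: 0.0564
gripper_force: 0.0
```

```bash
python3 - <<'E'
from w import *
p,d,c,P=look('w13.png',(.38,.58,.15,.25),.016,.026); scraper(P,(.36,.58,.15,.25))
E
python3 go.py .4525 .2014 .004 84.7
```

```text
out circ [436.8 202.9  28.1] rect [437.  202.7] [25.5 74. ] 84.3 h 20.0 px [299 141  33  91]
tcp [455.9 202.5  74.6]
handle [437.4 202.6  25.8  74.6  84.2] z 20.0 blade [506.2 196.1  48.2  51.2  85.3] z 12.0 axis deg -5.35
t 19.85 pos [456.  202.4  74.6] w 0.0566 F [-0.1  0.2 -0.5] shift [3.5, -1.5, 70.6] rv [0.1, 0.1, -0.1] dist 71
```

Request:
{"name": "carry_out", "arguments": {"motion": [[0.6,3.5,-1.5,40,0,0,0],[0.6,3.5,-1.5,70,0,0,0],[0.6,3.5,-1.5,70,0,0,0],[0.6,3.5,-1.5,70,0,0,0],[0.2,3.5,-1.5,70,0,0,0]], "force": 35}}

```text
time: 20.35
position: [0.4518, 0.2012, 0.0044]
ee_rot: [[-0.996, 0.094, 0.002], [0.094, 0.996, 0.001], [-0.002, 0.001, -1.0]]
wrist_force: [-0.3, -0.1, 0.4]
width: 0.0514
gripper_force: 0.0
```

Request:
{"name": "carry_out", "arguments": {"motion": [[0.2,0,0,0,0,0,0],[0.2,0,0,0,0,0,0],[0.2,0,0,0,0,0,0],[0.2,0,0,0,0,0,0],[0.2,0,0,0,0,0,0]]}}

```text
time: 20.85
position: [0.4512, 0.2007, 0.0036]
ee_rot: [[-0.996, 0.093, 0.001], [0.093, 0.996, 0.0], [-0.001, 0.0, -1.0]]
wrist_force: [-0.9, -0.9, 5.5]
width: 0.0256
gripper_force: 35.0
```

```bash
python3 go.py .45 .2 .1 91.6
```

```text
t 20.85 pos [451.2 200.7   3.6] w 0.0256 F [-0.9 -0.9  5.5] shift [1.1, -0.8, -96.4] rv [0.0, 0.0, -7.0] dist 96
```

Request:
{"name": "carry_out", "arguments": {"motion": [[0.2,0,0,-30,0,0,0],[0.2,0,0,-52,0,0,0],[0.2,0,0,-52,0,0,0],[0.2,0,0,-52,0,0,-7],[0.2,0,0,-52,0,0,-7]]}}

```text
time: 21.35
position: [0.4505, 0.2001, 0.0543]
ee_rot: [[-1.0, -0.029, -0.001], [-0.029, 1.0, -0.001], [0.001, -0.001, -1.0]]
wrist_force: [-0.3, -0.2, -2.3]
width: 0.0256
gripper_force: 35.0
```

```bash
python3 go.py .5023 .161 .056 91.6
```

```text
t 21.35 pos [450.5 200.1  54.3] w 0.0256 F [-0.3 -0.2 -2.3] shift [-50.7, -40.6, -1.8] rv [-0.0, -0.1, 0.1] dist 65
```

Request:
{"name": "carry_out", "arguments": {"motion": [[0.2,-51,-40.5,-1,0,0,0],[0.2,-51,-40.5,-1,0,0,0],[0.2,-51,-40.5,-1,0,0,0],[0.2,-51,-40.5,-1,0,0,0]]}}

```text
time: 21.75
position: [0.5021, 0.1618, 0.0553]
ee_rot: [[-1.0, -0.027, -0.002], [-0.027, 1.0, 0.0], [0.002, 0.0, -1.0]]
wrist_force: [-0.2, 0.1, -1.2]
width: 0.0256
gripper_force: 35.0
```

```bash
cat >> w.py <<'E'
def heldscr(fn=None,off=14.):
    s=ctrl.read_state(); T=np.array(s['ee_rot']); p,d,c=snap('wrist',fn); P=cloud(c,d)
    L=((P-s['position'])@T)*1000  # tool frame mm; blade toward -x
    h=(abs(L[...,1])<14)&(L[...,0]>-off-0+0)&(L[...,0]<off+40)&(L[...,2]<-8)&(L[...,2]>-30)&(L[...,0]>5)
    b=(abs(L[...,1])<32)&(L[...,0]<-32)&(L[...,0]>-80)&(L[...,2]<0)&(L[...,2]>-16)
    for n,m in(('handle',h),('blade',b)):
        q=L[m]
        if len(q)<30: print(n,len(q)); continue
        A=np.c_[q[:,:2],np.ones(len(q))]; k=np.linalg.lstsq(A,q[:,2],rcond=None)[0]
        print(n,len(q),'z',round(np.median(q[:,2]),1),'slope dz/dx,dz/dy',np.round(k[:2],3),'x',np.round(np.percentile(q[:,0],[1,99]),1),'y',np.round(np.percentile(q[:,1],[1,99]),1))
    print('tcp',np.round(s['position']*1000,1)); return L
E
python3 - <<'E'
from w import *
heldscr('w14.png')
E
```

```text
handle 3710 z -16.4 slope dz/dx,dz/dy [0.023 0.008] x [ 5.4 51.2] y [-12.7  13.1]
blade 2047 z -8.4 slope dz/dx,dz/dy [-0.001  0.001] x [-79.8 -32.3] y [-23.3  23.3]
tcp [502.1 161.8  55.3]
```

View pics/w14.png

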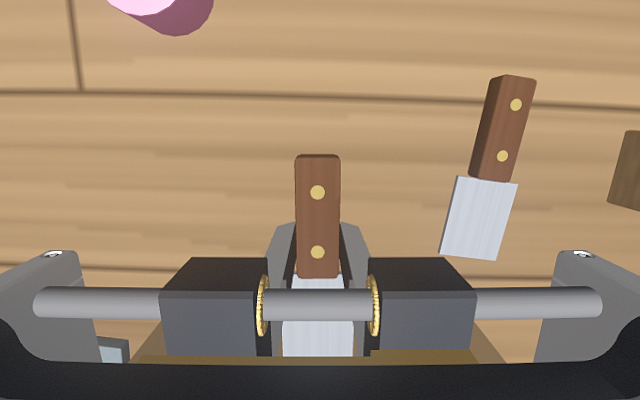

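Request:
{"name": "carry_out", "arguments": {"motion": [[0.2,-10,-0.8,-0.3,0,0,0],[0.2,-22,-0.8,-0.3,0,0,0],[0.2,-36,-0.8,-0.3,0,0,0],[0.2,-50,-0.8,-0.3,0,0,0],[0.2,-60,-0.8,-0.3,0,0,0]]}}

```text
time: 22.3
position: [0.564, 0.1633, 0.0565]
ee_rot: [[-1.0, -0.029, 0.001], [-0.029, 1.0, 0.0], [-0.001, 0.0, -1.0]]
wrist_force: [0.0, -0.4, -1.4]
width: 0.0257
gripper_force: 35.0
```

Request:
{"name": "carry_out", "arguments": {"motion": [[0.2,-6,-0.5,0,0,0,0],[0.2,-10,-0.5,0,0,0,0],[0.2,-12.5,-0.5,0,0,0,0],[0.2,-14.5,-0.5,0,0,0,0],[0.2,-15.5,-0.5,0,0,0,0]]}}

```text
time: 22.8
position: [0.5784, 0.1626, 0.0565]
ee_rot: [[-1.0, -0.029, -0.0], [-0.029, 1.0, -0.0], [0.0, -0.0, -1.0]]
wrist_force: [-0.7, 0.2, -1.3]
width: 0.0253
gripper_force: 35.0
```

Request:
{"name": "carry_out", "arguments": {"motion": [[0.2,-1,0,0,0,0,0],[0.2,-2,0,0,0,0,0],[0.2,-3,0,0,0,0,0]]}}

```text
time: 23.1
position: [0.5799, 0.1625, 0.0563]
ee_rot: [[-1.0, -0.029, -0.003], [-0.029, 1.0, -0.001], [0.003, -0.001, -1.0]]
wrist_force: [-5.6, 0.6, 1.1]
width: 0.0257
gripper_force: 35.0
```

Request:
{"name": "carry_out", "arguments": {"motion": [[0.2,-1,0,0,0,0,0],[0.2,-1.5,0,0,0,0,0]]}}

```text
time: 23.3
position: [0.5799, 0.1626, 0.0561]
ee_rot: [[-1.0, -0.029, -0.005], [-0.029, 1.0, -0.001], [0.005, -0.001, -1.0]]
wrist_force: [-8.6, 0.8, 2.4]
width: 0.0256
gripper_force: 35.0
```

Request:
{"name": "carry_out", "arguments": {"motion": [[0.6,0,0,0,0,0,0],[0.6,0,0,0,0,0,0],[0.6,0,0,0,0,0,0],[0.6,0,0,0,0,0,0],[0.6,0,0,-40,0,0,0]]}}

```text
time: 23.8
position: [0.5803, 0.1605, 0.0927]
ee_rot: [[-1.0, -0.029, -0.008], [-0.028, 1.0, -0.003], [0.008, -0.003, -1.0]]
wrist_force: [-0.3, -0.4, -0.2]
width: 0.0563
gripper_force: 0.0
```

Request:
{"name": "carry_out", "arguments": {"motion": [[0.6,0,0,-50,0,0,0],[0.6,0,0,-80,0,0,0],[0.6,0,0,-80,0,0,0],[0.6,0,0,-80,0,0,0]]}}

```text
time: 24.2
position: [0.5835, 0.1624, 0.1769]
ee_rot: [[-1.0, -0.028, 0.002], [-0.028, 1.0, -0.0], [-0.002, -0.0, -1.0]]
wrist_force: [-0.4, -0.5, -0.6]
width: 0.0563
gripper_force: 0.0
```

```bash
python3 - <<'E'
from w import *
p,d,c,P=look('w15.png',(.5,.62,.1,.22),.064,.0775)
P[...,2]-=.0
scraper(P,(.36,.58,.26,.34))
E
python3 go.py .4493 .2945 .12 84.2
```

```text
out circ [565.1 162.7  27.9] rect [565.  162.6] [73.8 25.3] 1.1 h 67.5 px [305 138  27  75]
out circ [623.5 126.3  24.2] rect [605.4 126.6] [51.2 16.3] 74.7 h 71.6 px [254 213  50  18]
out circ [615.4 199.1  18.1] rect [603.  199.3] [ 6.3 41.4] 7.4 h 70.9 px [333 213  42   8]
tcp [583.5 162.4 176.9]
handle [433.9 295.7  26.4  75.7  83.8] z 19.9 blade [506.4 288.5  49.4  59.1  84.2] z 12.0 axis deg -5.68
t 24.25 pos [582.8 162.  175.8] w 0.0566 F [ 0.1  0.2 -0.4] shift [129.7, 136.3, 55.8] rv [-0.1, -0.0, 7.4] dist 196
```

View pics/w15.png

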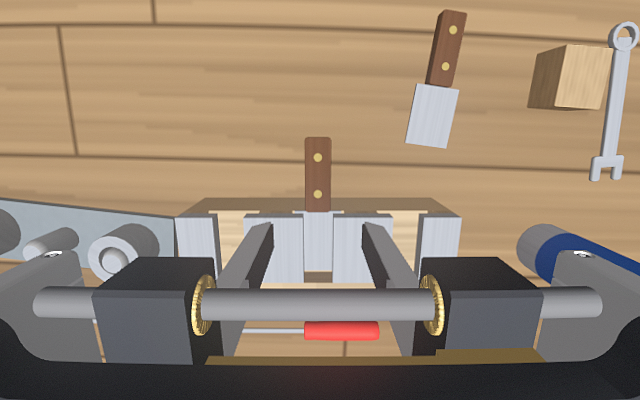

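```bash
python3 - <<'E'
from m import *
f=np.load('top0.npz'); P=cloud(ctrl.calibration('top'),f['d']); m=seg(P,(.5,.8,.32,.55),.12,.22); print('can',P[m].min(0),P[m].max(0))
E
python3 go.py .4488 .2942 .075 84.1
```

```text
can [0.62572892 0.42085878 0.12060875] [0.68789613 0.4831952  0.19745579]
t 24.25 pos [582.8 162.  175.8] w 0.0566 F [ 0.1  0.2 -0.4] shift [130.2, 136.1, 100.8] rv [-0.1, -0.0, 7.5] dist 214
```

Request:
{"name": "carry_out", "arguments": {"motion": [[0.6,130,136,20,0,0,7.5],[0.6,130,136,40,0,0,7.5],[0.6,130,136,70,0,0,7.5],[0.6,130,136,100,0,0,7.5],[0.6,130,136,100,0,0,7.5]]}}

```text
time: 24.75
position: [0.4445, 0.2955, 0.0731]
ee_rot: [[-0.995, 0.097, -0.006], [0.097, 0.995, -0.002], [0.005, -0.003, -1.0]]
wrist_force: [0.3, 0.2, 0.1]
width: 0.0562
gripper_force: 0.0
```

```bash
python3 - <<'E'
from w import *
p,d,c=snap('wrist',None); P=cloud(c,d); scraper(P,(.36,.58,.24,.35))
E
python3 go.py .4488 .2942 .004 84.1
```

```text
handle [433.7 296.4  26.   73.9  84. ] z 20.0 blade [497.6 289.8  48.2  41.5  84.6] z 12.0 axis deg -5.87
t 24.8 pos [442.4 296.2  71.5] w 0.0568 F [-2.8  1.2 -1. ] shift [-7.1, -1.1, 67.4] rv [-0.2, -0.5, 0.4] dist 68
```

Request:
{"name": "carry_out", "arguments": {"motion": [[0.6,0,0,0,0,0,0],[0.6,0,0,0,0,0,0],[0.6,0,0,0,0,0,0]]}}

```text
time: 25.1
position: [0.4509, 0.2941, 0.0771]
ee_rot: [[-0.995, 0.105, 0.002], [0.105, 0.995, 0.0], [-0.002, 0.0, -1.0]]
wrist_force: [0.1, 0.1, -1.0]
width: 0.0563
gripper_force: 0.0
```

```bash
python3 go.py .4486 .2947 .004 84.1
```

```text
t 25.1 pos [450.9 294.1  77.1] w 0.0563 F [ 0.1  0.1 -1. ] shift [2.5, 0.4, 73.1] rv [0.0, 0.1, -0.1] dist 73
```

Request:
{"name": "carry_out", "arguments": {"motion": [[0.6,2.5,0.5,40,0,0,0],[0.6,2.5,0.5,72,0,0,0],[0.6,2.5,0.5,72,0,0,0],[0.6,2.5,0.5,72,0,0,0],[0.2,2.5,0.5,72,0,0,0]]}}

```text
time: 25.6
position: [0.448, 0.2961, 0.0061]
ee_rot: [[-0.995, 0.103, 0.002], [0.103, 0.995, 0.001], [-0.002, 0.002, -1.0]]
wrist_force: [-0.3, -0.2, 0.0]
width: 0.0513
gripper_force: 0.0
```

Request:
{"name": "carry_out", "arguments": {"motion": [[0.2,0,0,0,0,0,0],[0.2,0,0,0,0,0,0],[0.2,0,0,0,0,0,0],[0.2,0,0,0,0,0,0],[0.2,0,0,0,0,0,0]]}}

```text
time: 26.1
position: [0.4472, 0.2955, 0.005]
ee_rot: [[-0.995, 0.102, 0.001], [0.102, 0.995, -0.0], [-0.001, -0.0, -1.0]]
wrist_force: [-0.6, -1.0, 6.6]
width: 0.0251
gripper_force: 35.0
```

Request:
{"name": "carry_out", "arguments": {"motion": [[0.2,0,0,-30,0,0,0],[0.2,0,0,-52,0,0,0],[0.2,0,0,-52,0,0,0],[0.2,0,0,-52,0,0,-7.5],[0.2,0,0,-52,0,0,-7.5]]}}

```text
time: 26.6
position: [0.4464, 0.295, 0.0554]
ee_rot: [[-1.0, -0.029, -0.001], [-0.029, 1.0, -0.001], [0.001, -0.001, -1.0]]
wrist_force: [0.5, -0.4, -1.5]
width: 0.0253
gripper_force: 35.0
```

```bash
python3 go.py .500 .249 .056 91.6
```

```text
t 26.6 pos [446.4 295.   55.4] w 0.0253 F [ 0.5 -0.4 -1.5] shift [-52.3, -47.5, -0.6] rv [-0.0, -0.1, 0.1] dist 71
```

Request:
{"name": "carry_out", "arguments": {"motion": [[0.2,-52,-47.5,-0.5,0,0,0],[0.2,-52,-47.5,-0.5,0,0,0],[0.2,-52,-47.5,-0.5,0,0,0],[0.2,-52,-47.5,-0.5,0,0,0]]}}

```text
time: 27.0
position: [0.4995, 0.2495, 0.0561]
ee_rot: [[-1.0, -0.026, -0.002], [-0.026, 1.0, 0.0], [0.002, 0.0, -1.0]]
wrist_force: [-1.3, 0.8, -1.5]
width: 0.0256
gripper_force: 35.0
```

```bash
python3 - <<'E'
from w import *
heldscr('w16.png')
E
python3 go.py .500 .249 .056 91.6
```

```text
handle 3602 z -14.9 slope dz/dx,dz/dy [0.023 0.004] x [ 5.6 50.8] y [-12.8  13.1]
blade 1979 z -6.9 slope dz/dx,dz/dy [ 0.001 -0.001] x [-79.8 -32.3] y [-23.2  23.3]
tcp [499.5 249.5  56.1]
t 27.05 pos [498.9 250.3  56.3] w 0.0255 F [-0.5 -0.1 -1.9] shift [-1.1, -1.3, 0.3] rv [0.0, -0.1, 0.0] dist 2
```

Request:
{"name": "carry_out", "arguments": {"motion": [[0.2,-10,-1,-0.9,0,0,0],[0.2,-22,-1,-0.9,0,0,0],[0.2,-36,-1,-0.9,0,0,0],[0.2,-50,-1,-0.9,0,0,0],[0.2,-60,-1,-0.9,0,0,0]]}}

```text
time: 27.55
position: [0.561, 0.2512, 0.0579]
ee_rot: [[-1.0, -0.029, 0.0], [-0.029, 1.0, 0.0], [-0.001, 0.0, -1.0]]
wrist_force: [-0.1, -0.4, -0.6]
width: 0.0258
gripper_force: 35.0
```

Request:
{"name": "carry_out", "arguments": {"motion": [[0.2,-6,0,0,0,0,0],[0.2,-10,0,0,0,0,0],[0.2,-13,0,0,0,0,0],[0.2,-15,0,0,0,0,0],[0.2,-16,0,0,0,0,0]]}}

```text
time: 28.05
position: [0.576, 0.2508, 0.0579]
ee_rot: [[-1.0, -0.029, -0.0], [-0.029, 1.0, -0.0], [0.0, -0.0, -1.0]]
wrist_force: [0.0, 0.8, -1.3]
width: 0.0259
gripper_force: 35.0
```

Request:
{"name": "carry_out", "arguments": {"motion": [[0.2,-1,0,0,0,0,0],[0.2,-2,0,0,0,0,0],[0.2,-3,0,0,0,0,0],[0.2,-3.5,0,0,0,0,0]]}}

```text
time: 28.45
position: [0.577, 0.2509, 0.0576]
ee_rot: [[-1.0, -0.029, -0.004], [-0.029, 1.0, -0.001], [0.004, -0.001, -1.0]]
wrist_force: [-7.3, -0.4, 1.6]
width: 0.0251
gripper_force: 35.0
```

Contact at the expected place; release and back away.

Request:
{"name": "carry_out", "arguments": {"motion": [[0.6,0,0,0,0,0,0],[0.6,0,0,0,0,0,0],[0.6,0,0,0,0,0,0],[0.6,0,0,0,0,0,0],[0.6,0,0,-40,0,0,0]]}}

```text
time: 28.95
position: [0.5771, 0.2483, 0.0938]
ee_rot: [[-1.0, -0.029, -0.008], [-0.029, 1.0, -0.005], [0.008, -0.005, -1.0]]
wrist_force: [0.0, -0.9, -0.0]
width: 0.0562
gripper_force: 0.0
```

Request:
{"name": "carry_out", "arguments": {"motion": [[0.6,0,0,-50,0,0,0],[0.6,50,-20,-90,0,0,0],[0.6,90,-60,-110,0,0,0],[0.6,130,-100,-130,0,0,0],[0.6,160,-150,-150,0,0,0]]}}

```text
time: 29.45
position: [0.4474, 0.132, 0.233]
ee_rot: [[-1.0, -0.031, 0.001], [-0.031, 1.0, -0.0], [-0.001, -0.0, -1.0]]
wrist_force: [0.8, -1.9, 0.8]
width: 0.0565
gripper_force: 0.0
```

Request:
{"name": "carry_out", "arguments": {"motion": [[0.6,0,-50,0,0,0,0],[0.6,0,-100,0,0,0,0],[0.6,0,-150,0,0,0,0],[0.6,0,-200,0,0,0,0],[0.6,0,-250,0,0,0,0]]}}

```text
time: 29.95
position: [0.4562, -0.1199, 0.2326]
ee_rot: [[-1.0, -0.029, 0.001], [-0.029, 1.0, -0.001], [-0.001, -0.001, -1.0]]
wrist_force: [1.4, -0.3, 0.2]
width: 0.0563
gripper_force: 0.0
```

```bash
python3 - <<'E'
from w import *
print(ctrl.read_state()['position'])
p,d,c=snap('top','t3.png'); P=cloud(c,d)
for n,box,z in(('h1',(.48,.599,.13,.2),(.05,.08)),('h0',(.48,.597,.22,.29),(.05,.08)),('sA',(.62,.72,-.1,-.02),(.05,.07)),('sC',(.6,.7,-.29,-.19),(.05,.07)),('scrap',(.37,.5,-.46,-.36),(.035,.06))):
    q=P[seg(P,box,*z)]; r=cv2.minAreaRect((q[:,:2]*1000).astype(np.float32)); print(n,len(q),np.round([*r[0],*r[1],r[2]],1),np.round(np.median(q[:,2])*1000,1))
cv2.imwrite('pics/t3c.png',cv2.resize(p[90:340,130:530],(800,500),interpolation=cv2.INTER_CUBIC))
E
```

```text
[ 0.45619014 -0.11990604  0.23263905]
h1 263 [562.  161.4  72.3  25.9   2.2] 66.9
h0 271 [560.6 249.9  72.4  27.2   1.2] 66.7
sA 352 [666.1 -62.1  57.4  58.8  44.3] 59.4
sC 362 [ 651.3 -239.7   58.1   58.8   89.9] 58.6
scrap 245 [ 429.1 -415.1   58.2   44.8   31. ] 48.5
```

View pics/t3c.png

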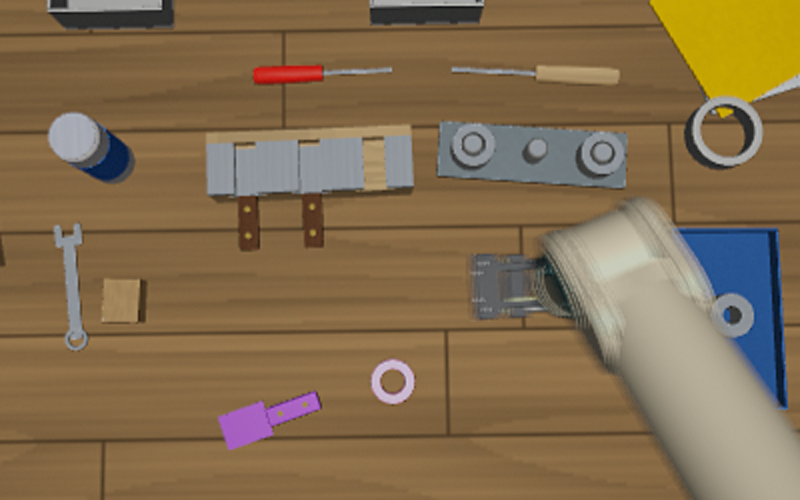

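Request:
{"name": "carry_out", "arguments": {"motion": [[0.6,0,0,0,0,0,0],[0.6,0,0,0,0,0,0],[0.6,0,0,0,0,0,0]]}}

```text
time: 30.3
position: [0.4564, -0.1158, 0.2325]
ee_rot: [[-0.999, -0.032, 0.001], [-0.032, 0.999, 0.0], [-0.001, 0.0, -1.0]]
wrist_force: [-0.3, 0.0, -0.1]
width: 0.0566
gripper_force: 0.0
```

```bash
python3 -c "
from station import ctrl
print(ctrl.sign_off())"
```

```text
the job is handed in; nothing more can be done
None
```

The job is handed in after about 30 s: both 34 mm sleeves are fully down on their own pins, the one 25 mm sleeve is in the blue tray, both scrapers are in free slots up to their handles, and the bystanders and look-alikes were not moved.

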